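# Prove the test kiln's lid switch, then load the green test cup from the banding wheel

## Task

Get the little test kiln ready for firing. First prove its lid switch: push the roller arm on the kiln's front down until the switch clicks, keep it there a moment without forcing the arm on towards its stop, and let it spring right back. Then turn the banding wheel until the moss-green test cup stands at the front, straight towards you, pick it up from there and set it down gently, standing upright, about the middle of the shelf inside the kiln, leaving the other cups standing in their places on the wheel.

Things in the scene. Friction and masses are not known exactly. Their poses are not given: they have to be found in the camera images.
- switch_lever (a joint): roller arm of the lid switch, rad: 0 at rest, grows as the roller is pushed down. Clicks at 0.45, when the arm is level and the roller 18 mm down. Beyond 0.85 (35 mm down) the switch is damaged; hard stop at 1.0. Spring return: about 3 N at the roller at rest, 6 N at the click, 9 N at 0.85; no felt step at the click
- roller_center (a point): centre of the black roller (18 mm diameter, 10 mm wide) on the steel arm of the dark blue limit switch on the kiln's front. The arm is 42 mm long from shaft to roller, lies along the front, points to the kiln's -y and rises 25 degrees at rest; then the roller's top is 157 mm above the table and its middle 48 mm out from the front. Free from above; the switch head beside it (23 mm off) is 144 mm high. Shifts 4 mm sideways up to the click
- kiln: small square open-topped test kiln, origin under its middle on the table; x to its back, y to its left, yaw up to 0.1 rad. 200 mm square, rim 140 mm high; cream brick walls 30 mm thick in a grey steel jacket; chamber 140 mm square. The lid stands open, upright along the back edge, up to 0.41 m above the table. Fixed
- kiln_shelf_center (a point): middle of the top of the tan shelf in the kiln's chamber: 124 mm square, 88 mm above the table, 52 mm below the kiln's rim. Axes as the kiln's
- banding_wheel_head (a joint): turning head of the banding wheel (dark green foot, white head) with the round plywood bat fixed on it, rad: 0 at the start, grows counter-clockwise seen from above; no stop, light friction, hardly coasts and stays where it is left
- bat_knob (a point): middle of the thick part of the round wooden knob on the bat's centre (the wheel's axis): 25 mm diameter, 28 mm above the bat's top; thick from 21 to 37 mm above the bat, thinner below, top end at 38 mm. Grip it and twist to turn the wheel. On the wall behind and left of the wheel hangs a pencil sharpener (190 to 290 mm above the table, 70 mm or more beyond the knob)
- wheel_front (a point): front pocket position, fixed in space: 64 mm from the wheel's axis on the robot's side, at the bat's top, 100 mm above the table; no cup there at the start. The bat is a disc of 179 mm diameter with 8 equal pockets 64 mm from its centre. Each holds one cup between four pegs (5 mm thick, 7 mm high) standing diagonally: 14 mm in or out and 15 mm to the sides of the cup's axis
- cup_green_center (a point): centre (half-way up) of the moss-green test cup: small upright round ceramic cup, 32 mm diameter, 48 mm tall, about 70 g, matt glaze over a bare tan clay foot; z is its axis, up. Starts in one of the four bat pockets 45 or 90 degrees to either side of the front one
- cup_rust_center (a point): centre (half-way up) of the rust-red test cup: small upright round ceramic cup, 32 mm diameter, 48 mm tall, about 70 g, matt glaze over a bare tan clay foot; z is its axis, up. Starts in one of the four bat pockets 45 or 90 degrees to either side of the front one
- cup_blue_center (a point): centre (half-way up) of the blue test cup: small upright round ceramic cup, 32 mm diameter, 48 mm tall, about 70 g, matt glaze over a bare tan clay foot; z is its axis, up. Starts in one of the four bat pockets 45 or 90 degrees to either side of the front one
- cup_cream_center (a point): centre (half-way up) of the cream-white test cup: small upright round ceramic cup, 32 mm diameter, 48 mm tall, about 70 g, matt glaze over a bare tan clay foot; z is its axis, up. Starts in one of the four bat pockets 45 or 90 degrees to either side of the front one
Mind the look-alikes: they are no part of the job. Of the things like the part that bears cup_rust_center, leave any that is yellow; of the rest the larger one is meant.

How it is judged:
By the outcome, as a careful person would: the job done as asked, in the order asked, and still so for the second after the job is handed in, with the robot touching nothing.
It also fails if it takes over 56 s, if anything falls off the work surface, if the arm or the gripper's body presses on something with over 40 N, if the wrist force passes 120 N, or if a joint passes its speed limit or range.

## Robot

A 6-joint arm with a two-finger parallel gripper is mounted at the origin on the work surface; the furniture and walls round the work are solid. World frame = base frame: x ahead of the robot, y to its left, z up, the work surface at z = 0. Lengths are in m, angles in rad, forces in N, time in s.
With the tool pointing down it reaches from about 0.4 to 0.825 m from the base axis. Payload 7 kg.
Tool frame: the origin (TCP) lies at the very end of the fingers, on their centre line; the grasp point (between the pads) lies 19 mm behind it (grip_depth is the distance from the TCP to the grasp point, in m); x points along the fingers, y is the direction in which the jaws open and shut, and the axes are right-handed (so a half turn about x gives the same grasp; the last joint's range is limited). The gripper opens to 88 mm and grips with 3 to 60 N. Pads are 19 mm wide; open, the fingers measure 130 mm over their backs; the gripper's body (78 mm by 193 mm) begins 47 mm behind the grasp point.
Start: joints at [1.551, 0.359, 0.012, 0, -1.224, -0.288], TCP at [0.205, 0.643, 0.205] pointing down, gripper open.
Joint ranges: [-3.07, 3.07], [-1.43, 2.12], [-1.02, 1.25], [-3.03, 1.67], [-3.05, -0], [-3.03, 3.03]. Speed limits (rad/s): [2.39, 2.39, 3.01, 3.14, 3.14, 3.14].

## Interface

Orientations are given as a unit quaternion [x, y, z, w].
In Python, from cell import * gives the robot as it stands. The module is installed in compiled form; this text tells all that it offers.
- The arm moves only by the shell command python3 -m pendant 'ROWS' [FORCE]. ROWS is JSON, a list of rows, each an object of numbers: "dx", "dy", "dz": the shift along the world's x, y, z in m; "rx", "ry", "rz": the turn, a rotation vector about the world's x, y, z in degrees; "gripper": the opening, from 0 (shut) to 1 (fully open). In form: [{"dx": .., "dy": .., "dz": .., "rx": .., "ry": .., "rz": .., "gripper": ..}, ...]. A call has 1 to 12 rows; each row is the pose to reach, as a shift and turn from the pose measured when the call began; what a row does not reach only later rows make up. A row lasts 1/12 s, in which the tool goes at most 41.7 mm and 7.16 degrees, less where a joint would pass 70% of its speed; a pose out of reach is approached as far as the arm can. A call with a gripper value outside its range is refused whole. The fingers move at their own pace and stop on an object; FORCE is the grip in N (left out, the last holds). Time passes only in rows, so rows that repeat a pose let the fingers close. It gives the time, the measured TCP pose, the force and the opening at its end, in the units of the state.
- state(): the state, without advancing time (a new reading comes with each control period).
- snapshot(name): name is "side" or "top"; returns the picture (400x640x3 uint8, red, green, blue); there is no depth.
- get_calibration(name): a dict with "mtx" (3x3 intrinsics, pixels), "dist" ([k1, k2, p1, p2, k3] as OpenCV has them; the pictures are not rectified), "R" (3x3) and "t" (3): a world point X has camera coordinates R X + t. Camera axes: x right, y down, z forward; pixel columns grow to the right and rows downward; lengths in m; the calibration is good to about 2 mm. A picture is of the moment at which its call begins. get_calibration takes no time and is no camera call.
- hand_in(): hands the job in, once; it reports no verdict.
The state is a dict: "clock": time; "q": joint angles; "dq": joint speeds; "effort": joint torques, N m; "tcp_pos": TCP position; "tcp_rot": TCP orientation; "contact_force": force on the tool from outside, world axes, zero at the start; "wrist_torque": the same for the moment, N m; "opening": finger opening in m.
Only numpy, scipy, OpenCV 4.12 (cv2) and the standard library are available. Lean on these libraries where they do the work, as an engineer would, in place of code of your own. Each camera call takes 0.05 s, during which the arm holds its last target. There are 200 camera calls.

## Working session

There is one attempt and no reset: what is moved stays moved. The work goes in short steps, Python scripts to look and compute and a shell command to move; the robot and the scene stay as the last step left them, time stands still between calls to the robot, and variables do not carry over. Pictures are saved under pics/ and viewed, about 8 in all and at most 12, crops included, and the job is handed in when it is done.

```bash
mkdir -p pics; cat > h.py <<'E'
from cell import *
import numpy as np, cv2
def cal(n):
    c=get_calibration(n); return [np.array(c[k],float) for k in("mtx","dist","R","t")]
def ray(n,u,v):
    K,d,R,t=cal(n); p=cv2.undistortPoints(np.array([[[u,v]]],float),K,d)[0,0]
    return -R.T@t, R.T@np.array([p[0],p[1],1])
def onz(n,u,v,z):
    o,d=ray(n,u,v); return o+d*(z-o[2])/d[2]
def two(a,b):
    (o1,d1),(o2,d2)=ray("side",*a),ray("top",*b)
    s=np.linalg.lstsq(np.c_[d1,-d2],o2-o1,rcond=None)[0]
    p,q=o1+s[0]*d1,o2+s[1]*d2
    return (p+q)/2,np.linalg.norm(p-q)
def proj(n,X):
    K,d,R,t=cal(n); return cv2.projectPoints(np.array(X,float).reshape(-1,3),cv2.Rodrigues(R)[0],t,K,d)[0][:,0]
def snap(n,f):
    im=snapshot(n); cv2.imwrite(f"pics/{f}.png",im[:,:,::-1]); return im
E
python3 - <<'E'
from h import *
for n in("side","top"):
    snap(n,n+"0"); K,d,R,t=cal(n); print(n,-R.T@t,R[2])
print(state())
E
```

```text
side [-0.07745678  0.77199684  0.48042727] [ 0.42538425 -0.83756761 -0.34282466]
top [ 0.19984163 -0.11144314  1.215573  ] [ 0.17144228  0.00881679 -0.98515471]
{'clock': 0.1, 'q': array([ 1.55108380e+00,  3.59317539e-01,  1.11625399e-02, -2.73203620e-04,
       -1.22411540e+00, -2.88110725e-01]), 'dq': array([-0.00063324, -0.00073175,  0.00113652,  0.0014516 , -0.00136947,
        0.00033649]), 'effort': array([-2.15105305e-03, -5.84164310e+01,  2.93752384e+01,  7.01549828e+00,
        1.01584475e-02, -5.17426622e-05]), 'tcp_pos': array([0.20440774, 0.64281826, 0.20402655]), 'tcp_rot': array([-0.69872254,  0.10896388,  0.69876309,  0.10790662]), 'contact_force': array([ 0.10029795, -0.61169962, -0.7195106 ]), 'wrist_torque': array([-0.01223736,  0.03556788,  0.0253309 ]), 'opening': 0.08769440327205053}
```

View pics/side0.png

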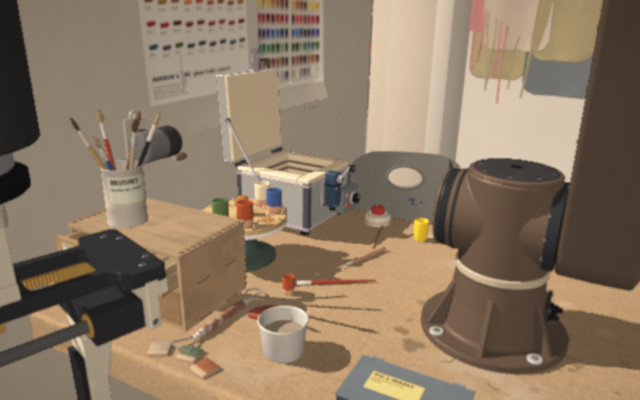

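View pics/top0.png

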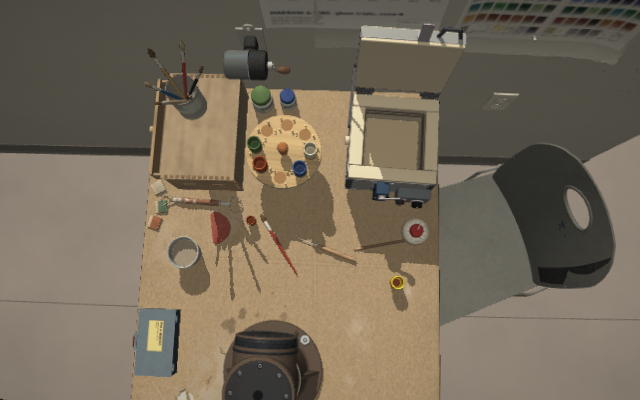

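Side view: wheel at (245,220) with green cup (219,206), rust (244,208), blue (273,197), cream (260,188); kiln (295,190), roller about (352,197). Top view: knob (282,148), green cup (255,144), rust (260,164), blue (300,168), cream (311,150); switch about (383,190) and roller about (415,203).

Candidates for the green cup: the cup on the bat (top 255,144), the green jar behind (261,97) and the green lump on the table (162,206). The cup standing on the bat fits the description. I'll check it in one close crop.

```bash
python3 - <<'E'
from h import *
t=cv2.imread("pics/top0.png"); s=cv2.imread("pics/side0.png")
a=cv2.resize(t[80:220,235:445],None,fx=3.8,fy=3.8,interpolation=cv2.INTER_CUBIC)
cv2.imwrite("pics/c1.png",a)
b=cv2.resize(s[140:280,195:375],None,fx=4.2,fy=4.2,interpolation=cv2.INTER_CUBIC)
cv2.imwrite("pics/c2.png",b)
# knob estimates
hsv=cv2.cvtColor(t,cv2.COLOR_BGR2HSV)
for nm,im in(("top",t),("side",s)):
  h=cv2.cvtColor(im,cv2.COLOR_BGR2HSV)
  roi=(slice(110,200),slice(235,335)) if nm=="top" else (slice(170,240),slice(195,300))
  for c,lo,hi in(("green",(40,70,20),(85,255,140)),("red",(0,170,60),(9,255,255)),("blue",(100,120,40),(130,255,255)),("knob",(8,130,90),(16,220,255))):
    m=cv2.inRange(h[roi],lo,hi); n,l,st,ce=cv2.connectedComponentsWithStats(m)
    for i in range(1,n):
      if st[i,4]>12: print(nm,c,st[i,:5]+[roi[1].start,roi[0].start,0,0,0],(ce[i]+[roi[1].start,roi[0].start]).round(1))
print("base", proj("top",[0,0,0]))
E
```

```text
top green [247 137  14  15 167] [254. 144.]
top red [253 156  14  16 168] [259.6 163.4]
top blue [293 162  13  14 142] [299.1 168.1]
top knob [285 123   7   4  13] [288.7 123.8]
top knob [262 127  10   9  33] [265.8 130.7]
top knob [300 130  10  10  44] [304.4 134. ]
top knob [277 142  11  10  81] [282.  146.6]
top knob [252 156  15  14 120] [259.3 163.2]
top knob [275 178  10   5  29] [279.8 180. ]
side green [213 199  14  16 194] [219.9 205.8]
side red [237 200  16  20 270] [244.3 209.3]
side knob [235 195  19  26 386] [244.  208.2]
side knob [261 217  13   6  49] [267.1 219.5]
base [[272.93144031 370.82138856]]
```

View pics/c1.png

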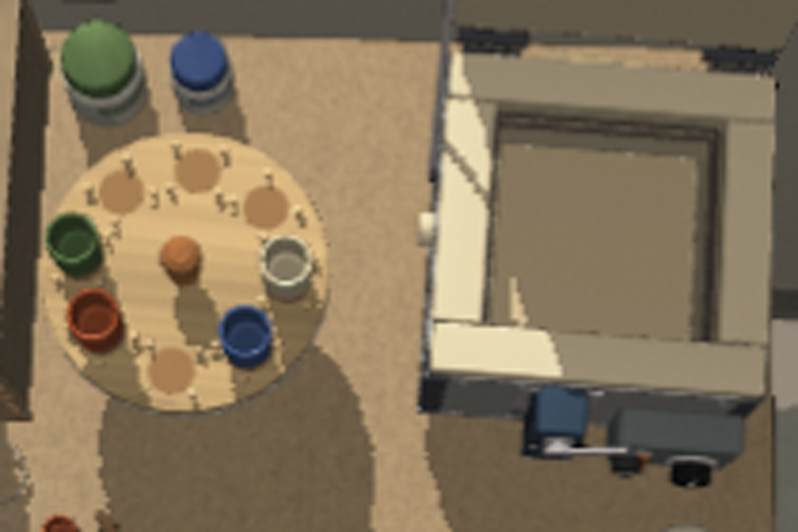

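View pics/c2.png

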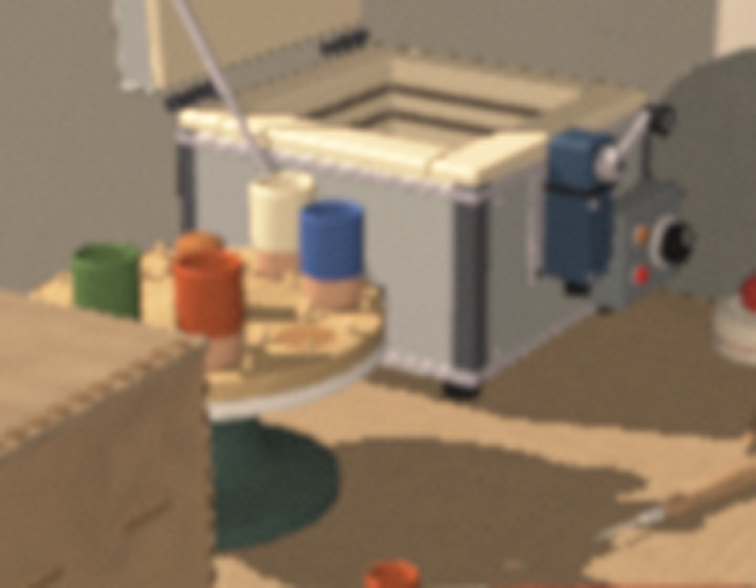

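The crop confirms the moss-green cup on the bat's left (top 254,144), 90° from the front. The roller is the black disc at the arm's end: top (400,201.6), side (352.6,168). The big black disc at top (416,203) is the dial.

```bash
python3 - <<'E'
from h import *
c1=lambda x,y:(235+x/3.8-.4,80+y/3.8-.4)
c2=lambda x,y:(195+x/4.2-.4,140+y/4.2-.4)
np.set_printoptions(precision=4,suppress=True)
print("roller2",two(c2(662,118),c1(627,464)))
print("roller@z.148",onz("top",*c1(627,464),.148))
print("armshaft",onz("top",*c1(560,447),.13))
print("knob2",two(c2(200,243),c1(181,258)), onz("top",*c1(181,255),.132))
P=[onz("top",*c1(x,y),.1)[:2] for x,y in((122,191),(197,170),(267,207),(172,371))]
for p in P: print("pocket",p)
# axis: opposite pockets 197,170 & 172,371
ax=(P[1]+P[3])/2; print("axis",ax); 
for p in P: print(np.linalg.norm(p-ax),np.degrees(np.arctan2(*(p-ax)[::-1])))
for n,x,y in(("green",75,240),("rust",94,316),("blue",246,333),("cream",287,264)):
    p=onz("top",*c1(x,y),.148)[:2]; print(n,p,np.linalg.norm(p-ax),np.degrees(np.arctan2(*(p-ax)[::-1])))
print("rim outer/inner corners @.14")
for x,y in((431,366),(775,385),(775,76),(497,103),(727,122),(488,325),(724,345)): print((x,y),onz("top",*c1(x,y),.14)[:2])
print("shelf@.088")
for x,y in((499,148),(699,157),(694,338)): print(onz("top",*c1(x,y),.088)[:2])
print("sharpener @.24",[onz("top",u,v,z)[:2] for u,v,z in((225,65,.24),(268,78,.24),(290,70,.24),(268,78,.2),(268,52,.24))])
E
```

```text
roller2 (array([ 0.3899, -0.2768,  0.1477]), np.float64(0.0007517292160299843))
roller@z.148 [ 0.3902 -0.2767  0.148 ]
armshaft [ 0.4025 -0.2399  0.13  ]
knob2 (array([ 0.5113, -0.0117,  0.1324]), np.float64(0.0008178583953300384)) [ 0.5129 -0.0118  0.132 ]
pocket [0.5624 0.0296]
pocket [ 0.5772 -0.0165]
pocket [ 0.5544 -0.0609]
pocket [ 0.4487 -0.0065]
axis [ 0.513  -0.0115]
0.06426692518923158 39.7303310168958
0.06446146174068641 -4.459258270659754
0.06448394047944857 -50.02888561945372
0.06446146174068637 175.54074172934025
green [0.5158 0.0499] 0.06148274057334946 87.32471607164628
rust [0.4698 0.0363] 0.06438014237542405 132.07570015170316
blue [ 0.462  -0.0534] 0.06601459392926527 -140.5921669556769
cream [ 0.5045 -0.0761] 0.06514463701866406 -97.51655927493199
rim outer/inner corners @.14
(431, 366) [ 0.447  -0.1625]
(775, 385) [ 0.4413 -0.3652]
(775, 76) [ 0.6334 -0.3682]
(497, 103) [ 0.611  -0.1994]
(727, 122) [ 0.6031 -0.3386]
(488, 325) [ 0.4727 -0.1957]
(724, 345) [ 0.4646 -0.3353]
shelf@.088
[ 0.601  -0.2053]
[ 0.5988 -0.3316]
[ 0.4813 -0.3275]
sharpener @.24 [array([0.6586, 0.1078]), array([0.6312, 0.0148]), array([ 0.6504, -0.0309]), array([0.6489, 0.02  ]), array([0.6905, 0.0177])]
```

```bash
python3 -m pendant '[{"dz":0.04,"gripper":0},{"dz":0.08,"gripper":0},{"dx":0.055,"dy":-0.24,"dz":0.1,"rz":-20,"gripper":0},{"dx":0.055,"dy":-0.24,"dz":0.1,"rz":-20,"gripper":0},{"dx":0.055,"dy":-0.24,"dz":0.1,"rz":-20,"gripper":0},{"dx":0.055,"dy":-0.24,"dz":0.1,"rz":-20,"gripper":0},{"dx":0.055,"dy":-0.24,"dz":0.1,"rz":-20,"gripper":0},{"dx":0.055,"dy":-0.24,"dz":0.1,"rz":-20,"gripper":0},{"dx":0.195,"dy":-0.44,"dz":0.1,"rz":-45,"gripper":0},{"dx":0.195,"dy":-0.44,"dz":0.1,"rz":-45,"gripper":0},{"dx":0.195,"dy":-0.44,"dz":0.1,"rz":-45,"gripper":0},{"dx":0.195,"dy":-0.44,"dz":0.1,"rz":-45,"gripper":0}]'
```

```text
invalid input
```

```bash
python3 -m pendant '[{"dx":0.0,"dy":0.0,"dz":0.04,"rx":0.0,"ry":0.0,"rz":0.0,"gripper":0.0},{"dx":0.0,"dy":0.0,"dz":0.08,"rx":0.0,"ry":0.0,"rz":0.0,"gripper":0.0}]' 10
```

```text
clock: 0.27
tcp_pos: [0.204, 0.6409, 0.2814]
tcp_rot: [0.699, -0.112, -0.699, -0.105]
contact_force: [1.1, 1.8, 2.2]
opening: 0.0794
```

```bash
python3 -m pendant '[{"dx":0.055,"dy":-0.24,"dz":0.02,"rx":0,"ry":0,"rz":-20,"gripper":0},{"dx":0.055,"dy":-0.24,"dz":0.02,"rx":0,"ry":0,"rz":-20,"gripper":0},{"dx":0.055,"dy":-0.24,"dz":0.02,"rx":0,"ry":0,"rz":-20,"gripper":0},{"dx":0.055,"dy":-0.24,"dz":0.02,"rx":0,"ry":0,"rz":-20,"gripper":0},{"dx":0.055,"dy":-0.24,"dz":0.02,"rx":0,"ry":0,"rz":-20,"gripper":0},{"dx":0.055,"dy":-0.24,"dz":0.02,"rx":0,"ry":0,"rz":-20,"gripper":0},{"dx":0.195,"dy":-0.44,"dz":0.02,"rx":0,"ry":0,"rz":-45,"gripper":0},{"dx":0.195,"dy":-0.44,"dz":0.02,"rx":0,"ry":0,"rz":-45,"gripper":0},{"dx":0.195,"dy":-0.44,"dz":0.02,"rx":0,"ry":0,"rz":-45,"gripper":0},{"dx":0.195,"dy":-0.44,"dz":0.02,"rx":0,"ry":0,"rz":-45,"gripper":0},{"dx":0.195,"dy":-0.44,"dz":0.02,"rx":0,"ry":0,"rz":-45,"gripper":0},{"dx":0.195,"dy":-0.44,"dz":0.02,"rx":0,"ry":0,"rz":-45,"gripper":0}]' 10
```

```text
clock: 1.27
tcp_pos: [0.3996, 0.1986, 0.3016]
tcp_rot: [-0.603, 0.37, 0.605, 0.365]
contact_force: [0.4, 0.9, 0.8]
opening: 0.0019
```

```bash
python3 -m pendant '[{"dx":0.05,"dy":-0.2,"dz":0,"rx":0,"ry":0,"rz":-27.5,"gripper":0},{"dx":0.05,"dy":-0.2,"dz":0,"rx":0,"ry":0,"rz":-27.5,"gripper":0},{"dx":0.05,"dy":-0.2,"dz":0,"rx":0,"ry":0,"rz":-27.5,"gripper":0},{"dx":0.05,"dy":-0.2,"dz":0,"rx":0,"ry":0,"rz":-27.5,"gripper":0},{"dx":-0.01,"dy":-0.478,"dz":-0.05,"rx":0,"ry":0,"rz":-27.5,"gripper":0},{"dx":-0.01,"dy":-0.478,"dz":-0.05,"rx":0,"ry":0,"rz":-27.5,"gripper":0},{"dx":-0.01,"dy":-0.478,"dz":-0.05,"rx":0,"ry":0,"rz":-27.5,"gripper":0},{"dx":-0.01,"dy":-0.478,"dz":-0.05,"rx":0,"ry":0,"rz":-27.5,"gripper":0},{"dx":-0.01,"dy":-0.478,"dz":-0.05,"rx":0,"ry":0,"rz":-27.5,"gripper":0},{"dx":-0.01,"dy":-0.478,"dz":-0.05,"rx":0,"ry":0,"rz":-27.5,"gripper":0},{"dx":-0.01,"dy":-0.478,"dz":-0.05,"rx":0,"ry":0,"rz":-27.5,"gripper":0},{"dx":-0.01,"dy":-0.478,"dz":-0.05,"rx":0,"ry":0,"rz":-27.5,"gripper":0}]' 10
```

```text
clock: 2.27
tcp_pos: [0.3883, -0.2817, 0.2511]
tcp_rot: [-0.497, 0.503, 0.501, 0.498]
contact_force: [1.0, 1.3, -0.1]
opening: 0.0006
```

```bash
python3 -m pendant '[{"dx":0.0,"dy":0,"dz":0,"rx":0,"ry":0,"rz":0,"gripper":0}]' 10; python3 -c "
from h import *
print(state()['q'].round(3),state()['contact_force'])"
```

```text
clock: 2.35
tcp_pos: [0.3863, -0.2855, 0.2493]
tcp_rot: [-0.495, 0.505, 0.501, 0.499]
contact_force: [-0.6, 1.2, -0.4]
opening: 0.0004
[-0.223  0.01  -0.324  0.003 -1.248  0.214] [-0.63255696  1.23336545 -0.43486147]
```

```bash
python3 -m pendant '[{"dx":0.004,"dy":0.007,"dz":-0.03,"rx":0,"ry":0,"rz":0,"gripper":0},{"dx":0.004,"dy":0.007,"dz":-0.055,"rx":0,"ry":0,"rz":0,"gripper":0},{"dx":0.004,"dy":0.007,"dz":-0.075,"rx":0,"ry":0,"rz":0,"gripper":0},{"dx":0.004,"dy":0.007,"dz":-0.086,"rx":0,"ry":0,"rz":0,"gripper":0},{"dx":0.004,"dy":0.007,"dz":-0.086,"rx":0,"ry":0,"rz":0,"gripper":0},{"dx":0.004,"dy":0.007,"dz":-0.086,"rx":0,"ry":0,"rz":0,"gripper":0}]' 10
python3 - <<'E'
from h import *
s=snap("side","s1"); t=snap("top","t1")
a=cv2.resize(s[110:250,270:410],None,fx=4,fy=4); b=cv2.resize(t[130:240,340:450],(560,560))
cv2.imwrite("pics/c3.png",np.hstack([a[:,:400,::-1],b[:,160:,::-1]]))
E
```

```text
clock: 2.85
tcp_pos: [0.39, -0.2784, 0.1631]
tcp_rot: [-0.495, 0.505, 0.501, 0.498]
contact_force: [0.5, 0.5, 0.2]
opening: 0.0003
```

View pics/c3.png

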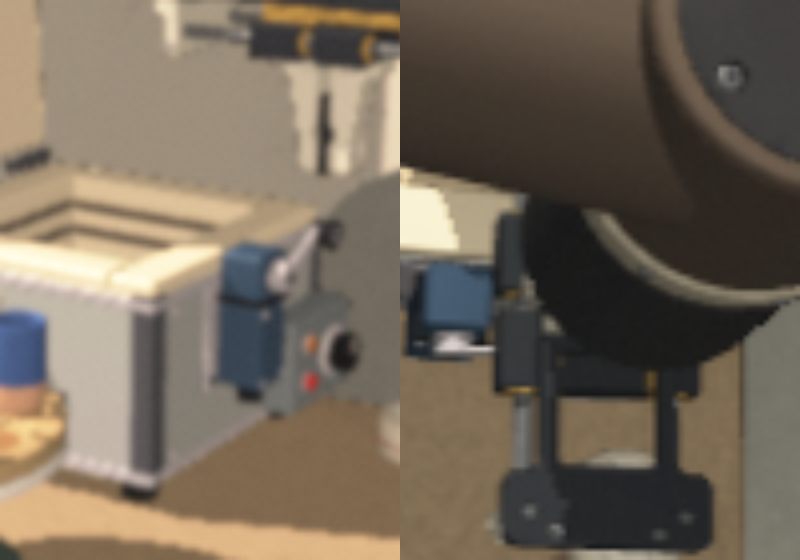

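Side crop: finger tips end near full pixel (351,153), the roller sits below them at (352,168), lined up sideways. I'll check that the gap matches the calibration.

```bash
python3 - <<'E'
from h import *
p=state()['tcp_pos']; print(p)
print(proj("side",[p,[.39,-.2768,.157],[.39,-.2768,.148]]),proj("top",p))
E
```

```text
[ 0.39099078 -0.27867096  0.16431789]
[[352.2476667  160.57214954]
 [352.17769131 163.836822  ]
 [352.02881957 167.53635572]] [[401.69115075 200.08979551]]
```

```bash
for i in 1; do python3 -m pendant '[{"dx":0,"dy":0,"dz":-0.004,"rx":0,"ry":0,"rz":0,"gripper":0},{"dx":0,"dy":0,"dz":-0.004,"rx":0,"ry":0,"rz":0,"gripper":0},{"dx":0,"dy":0,"dz":-0.004,"rx":0,"ry":0,"rz":0,"gripper":0}]' 10; done
python3 -m pendant '[{"dx":0,"dy":0,"dz":-0.005,"rx":0,"ry":0,"rz":0,"gripper":0},{"dx":0,"dy":0,"dz":-0.005,"rx":0,"ry":0,"rz":0,"gripper":0},{"dx":0,"dy":0,"dz":-0.005,"rx":0,"ry":0,"rz":0,"gripper":0}]' 10
python3 -m pendant '[{"dx":0,"dy":0,"dz":-0.005,"rx":0,"ry":0,"rz":0,"gripper":0},{"dx":0,"dy":0,"dz":-0.005,"rx":0,"ry":0,"rz":0,"gripper":0},{"dx":0,"dy":0,"dz":-0.005,"rx":0,"ry":0,"rz":0,"gripper":0}]' 10
python3 - <<'E'
from h import *
s=snap("side","s2"); print(state()['contact_force'],state()['tcp_pos'])
E
```

```text
clock: 3.2
tcp_pos: [0.3912, -0.2787, 0.1607]
tcp_rot: [-0.496, 0.505, 0.5, 0.499]
contact_force: [0.1, -0.2, 0.3]
opening: 0.0004
clock: 3.45
tcp_pos: [0.391, -0.2786, 0.1555]
tcp_rot: [-0.496, 0.505, 0.5, 0.499]
contact_force: [0.2, -0.2, -0.1]
opening: 0.0007
clock: 3.7
tcp_pos: [0.3907, -0.2785, 0.1501]
tcp_rot: [-0.496, 0.505, 0.501, 0.499]
contact_force: [-0.2, -0.5, 0.2]
opening: 0.0006
[-0.23521851  0.57235589  0.59030939] [ 0.39085872 -0.27858857  0.15032184]
```

```bash
python3 - <<'E'
from h import *
s=cv2.imread("pics/s2.png")
cv2.imwrite("pics/c4.png",cv2.resize(s[95:195,310:410],(800,600)[::-1] and (600,600),interpolation=cv2.INTER_CUBIC))
print(proj("side",state()['tcp_pos']))
E
```

```text
[[352.05261453 166.34917482]]
```

View pics/c4.png

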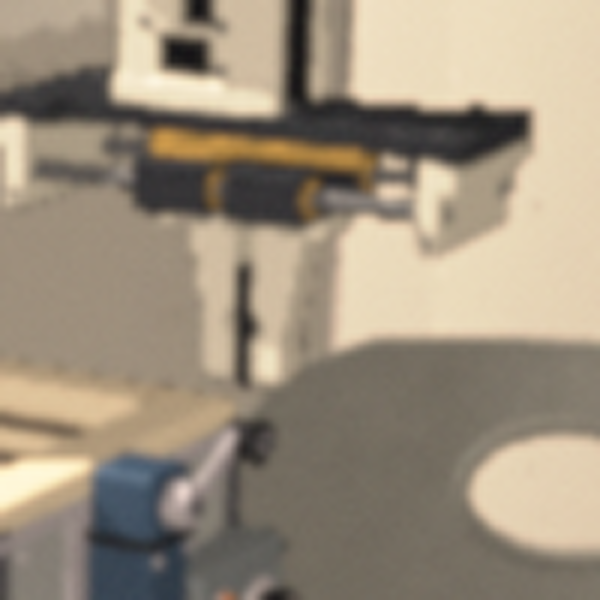

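The finger tip shows at about (352,159), the roller's top at (352,165), and there's no force, so the real tip seems to end some 15 mm above the stated TCP when shut. I'll find contact by force in small steps.

```bash
for i in 1 2; do python3 -m pendant '[{"dx":0,"dy":0,"dz":-0.004,"rx":0,"ry":0,"rz":0,"gripper":0},{"dx":0,"dy":0,"dz":-0.004,"rx":0,"ry":0,"rz":0,"gripper":0}]' 10|egrep 'pos|force'; done
python3 - <<'E'
from h import *
s=snap("side","s3"); 
for i in range(4): print(state()['contact_force'],state()['tcp_pos']); snapshot("side")
E
```

```text
tcp_pos: [0.3906, -0.2784, 0.1456]
contact_force: [0.4, -0.4, -0.5]
tcp_pos: [0.3901, -0.2782, 0.1408]
contact_force: [-0.0, -0.4, 0.4]
[ 0.25476999 -0.1743541   0.22145729] [ 0.39019082 -0.27829246  0.14112821]
[-0.65973792 -0.21515823 -0.16196863] [ 0.39036731 -0.27837621  0.14140555]
[ 0.34490993 -0.16319558  0.00982051] [ 0.390534   -0.27844149  0.14158796]
[ 0.20185424 -0.3913406  -0.30744995] [ 0.39062088 -0.27844753  0.14169632]
```

```bash
python3 - <<'E'
from h import *
f=lambda n:cv2.resize(cv2.imread(f"pics/{n}.png")[140:190,325:375],(400,400),interpolation=cv2.INTER_CUBIC)
cv2.imwrite("pics/c5.png",np.hstack([f("side0"),f("s3")]))
E
```

```text
(no output)
```

View pics/c5.png

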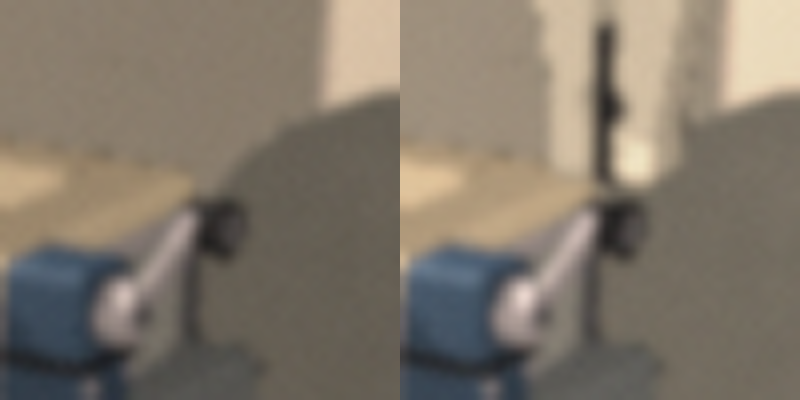

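```bash
for i in 1 2; do python3 -m pendant '[{"dx":0,"dy":0,"dz":-0.004,"rx":0,"ry":0,"rz":0,"gripper":0},{"dx":0,"dy":0,"dz":-0.004,"rx":0,"ry":0,"rz":0,"gripper":0}]' 10|egrep 'pos|force'; done
python3 - <<'E'
from h import *
s=snap("side","s4"); 
for i in range(4): print(state()['contact_force'],state()['tcp_pos']); snapshot("side")
E
```

```text
tcp_pos: [0.3904, -0.2783, 0.1372]
contact_force: [-0.6, -0.4, -0.1]
tcp_pos: [0.3907, -0.2784, 0.1329]
contact_force: [0.8, -0.2, 2.6]
[0.44183793 0.0264856  2.64458621] [ 0.39074297 -0.2784685   0.1331969 ]
[0.26250216 0.07212224 3.1430785 ] [ 0.39075418 -0.27847038  0.13339053]
[0.41520777 0.33592628 2.42456386] [ 0.39070568 -0.2784279   0.13343035]
[0.93420775 0.43992743 2.26995877] [ 0.39074219 -0.27843219  0.13348184]
```

```bash
python3 -m pendant '[{"dx":0,"dy":0,"dz":-0.003,"rx":0,"ry":0,"rz":0,"gripper":0},{"dx":0,"dy":0,"dz":-0.006,"rx":0,"ry":0,"rz":0,"gripper":0},{"dx":0,"dy":0,"dz":-0.009,"rx":0,"ry":0,"rz":0,"gripper":0},{"dx":0,"dy":0,"dz":-0.012,"rx":0,"ry":0,"rz":0,"gripper":0},{"dx":0,"dy":0,"dz":-0.012,"rx":0,"ry":0,"rz":0,"gripper":0}]' 10|egrep 'pos|force'
python3 - <<'E'
from h import *
s=snap("side","s5"); F=[];Z=[]
for i in range(5): F+=[state()['contact_force']];Z+=[state()['tcp_pos']]; snapshot("side")
print(np.mean(F,0),Z[-1])
E
```

```text
tcp_pos: [0.3907, -0.2784, 0.1209]
contact_force: [0.6, 0.1, 4.9]
[ 0.09567613 -0.09848176  4.70185058] [ 0.39077828 -0.27843658  0.12157407]
```

```bash
python3 -m pendant '[{"dx":0,"dy":0,"dz":-0.004,"rx":0,"ry":0,"rz":0,"gripper":0},{"dx":0,"dy":0,"dz":-0.008,"rx":0,"ry":0,"rz":0,"gripper":0},{"dx":0,"dy":0,"dz":-0.011,"rx":0,"ry":0,"rz":0,"gripper":0},{"dx":0,"dy":0,"dz":-0.0135,"rx":0,"ry":0,"rz":0,"gripper":0},{"dx":0,"dy":0,"dz":-0.0135,"rx":0,"ry":0,"rz":0,"gripper":0}]' 10|egrep 'pos|force'
python3 - <<'E'
from h import *
s=snap("side","s6"); F=[];Z=[]
for i in range(8): F+=[state()['contact_force']];Z+=[state()['tcp_pos']]; snapshot("side")
print(np.mean(F,0),Z[-1])
b=lambda n:cv2.resize(cv2.imread(f"pics/{n}.png")[140:190,325:375],(400,400),interpolation=cv2.INTER_CUBIC)
cv2.imwrite("pics/c6.png",np.hstack([b("s4"),b("s6")]))
E
```

```text
tcp_pos: [0.3908, -0.2785, 0.108]
contact_force: [-0.3, -0.8, 7.0]
[-0.48128925 -0.32655274  6.81614053] [ 0.39083882 -0.27858488  0.10839391]
```

View pics/c6.png

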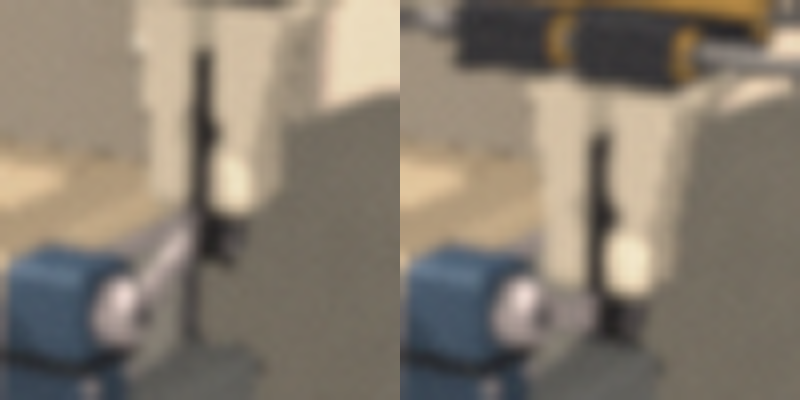

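Released position next: the arm read 6.9 N, lay slightly past level (roller about 25 mm down), held for about 0.6 s. Contact came at TCP z≈0.133 against a roller top at 0.157, so the real tip sits about 22 mm above the stated TCP; I'll use that from here.

```bash
python3 -m pendant '[{"dx":0,"dy":0,"dz":0.03,"rx":0,"ry":0,"rz":0,"gripper":0},{"dx":0,"dy":0,"dz":0.07,"rx":0,"ry":0,"rz":0,"gripper":0},{"dx":0,"dy":0,"dz":0.11,"rx":0,"ry":0,"rz":0,"gripper":0},{"dx":0,"dy":0,"dz":0.15,"rx":0,"ry":0,"rz":0,"gripper":0.4},{"dx":0.121,"dy":0.267,"dz":0.15,"rx":0,"ry":0,"rz":67,"gripper":0.4},{"dx":0.121,"dy":0.267,"dz":0.15,"rx":0,"ry":0,"rz":67,"gripper":0.4},{"dx":0.121,"dy":0.267,"dz":0.15,"rx":0,"ry":0,"rz":67,"gripper":0.4},{"dx":0.121,"dy":0.267,"dz":0.15,"rx":0,"ry":0,"rz":67,"gripper":0.4},{"dx":0.121,"dy":0.267,"dz":0.15,"rx":0,"ry":0,"rz":67,"gripper":0.4},{"dx":0.121,"dy":0.267,"dz":0.15,"rx":0,"ry":0,"rz":67,"gripper":0.4},{"dx":0.121,"dy":0.267,"dz":0.15,"rx":0,"ry":0,"rz":67,"gripper":0.4},{"dx":0.121,"dy":0.267,"dz":0.15,"rx":0,"ry":0,"rz":67,"gripper":0.4}]' 15
python3 -m pendant '[{"dx":0,"dy":0,"dz":0,"rx":0,"ry":0,"rz":30,"gripper":0.4},{"dx":0,"dy":0,"dz":0,"rx":0,"ry":0,"rz":0,"gripper":0.4}]' 15
python3 - <<'E'
from h import *
from scipy.spatial.transform import Rotation as Ro
s=state();y=Ro.from_quat(s['tcp_rot']).as_matrix();print(y.round(3),np.degrees(np.arctan2(y[1,1],y[0,1]))%180,s['tcp_pos'],s['opening'],s['q'])
E
```

```text
clock: 7.5
tcp_pos: [0.5135, -0.0065, 0.2571]
tcp_rot: [-0.678, 0.202, 0.68, 0.195]
contact_force: [0.6, -0.1, 0.6]
opening: 0.0349
clock: 7.67
tcp_pos: [0.5131, -0.005, 0.2557]
tcp_rot: [-0.679, 0.195, 0.683, 0.187]
contact_force: [0.6, -0.6, 0.2]
opening: 0.0351
[[-0.008 -0.52  -0.854]
 [-0.009 -0.854  0.52 ]
 [-1.     0.012  0.002]] 58.68451385158427 [ 0.51309783 -0.00496922  0.25571206] 0.0350813131053374 [ 0.37816694  0.06453132 -0.25314569  0.00594602 -1.26449543  0.64423138]
```

```bash
python3 -m pendant '[{"dx":-0.0005,"dy":-0.0067,"dz":0,"rx":0,"ry":0,"rz":7,"gripper":0.4},{"dx":-0.0005,"dy":-0.0067,"dz":-0.02,"rx":0,"ry":0,"rz":8,"gripper":0.4},{"dx":-0.0005,"dy":-0.0067,"dz":-0.06,"rx":0,"ry":0,"rz":8,"gripper":0.4},{"dx":-0.0005,"dy":-0.0067,"dz":-0.1,"rx":0,"ry":0,"rz":8,"gripper":0.4},{"dx":-0.0005,"dy":-0.0067,"dz":-0.13,"rx":0,"ry":0,"rz":8,"gripper":0.4},{"dx":-0.0005,"dy":-0.0067,"dz":-0.15,"rx":0,"ry":0,"rz":8,"gripper":0.4},{"dx":-0.0005,"dy":-0.0067,"dz":-0.15,"rx":0,"ry":0,"rz":8,"gripper":0.4},{"dx":-0.0005,"dy":-0.0067,"dz":-0.15,"rx":0,"ry":0,"rz":8,"gripper":0.4}]' 15
python3 - <<'E'
from h import *
s=snap("side","s7"); t=snap("top","t7"); p=state()['tcp_pos']
cv2.imwrite("pics/c7.png",np.hstack([cv2.resize(s[130:250,180:300],(400,400),interpolation=2),cv2.resize(t[50:210,220:380],(400,400),interpolation=2)])[:,:,::-1])
print(proj("side",[p,p+[0,0,.022],[.5125,-.0115,.138],[.5125,-.0115,.1]]),(proj("top",p)))
E
```

```text
clock: 8.33
tcp_pos: [0.5116, -0.0121, 0.1049]
tcp_rot: [-0.69, 0.148, 0.695, 0.138]
contact_force: [0.3, 1.3, 0.5]
opening: 0.0351
[[241.88556778 209.07968482]
 [241.49889148 198.93395681]
 [241.76559633 194.8288785 ]
 [242.42881628 212.37117487]] [[282.94614408 149.45733224]]
```

View pics/c7.png

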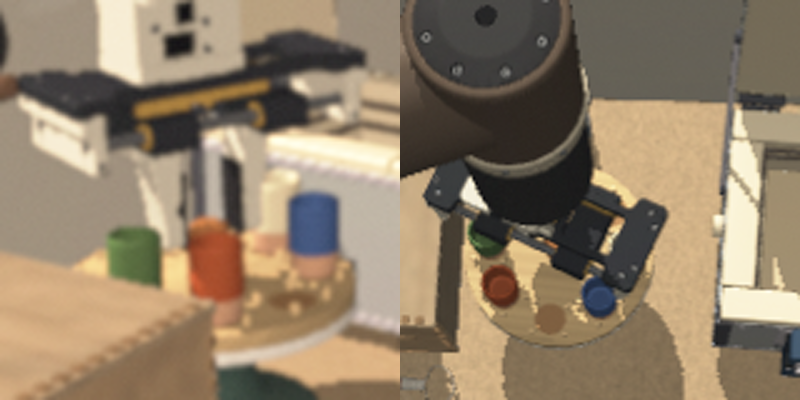

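Crop: left finger tip at about side (232,203), above the bat, straddling the knob between the cups, matching the 22 mm offset. Now lower, grip, twist 46°, and check.

```bash
python3 -m pendant '[{"dx":0.001,"dy":0.0004,"dz":-0.007,"rx":0,"ry":0,"rz":0,"gripper":0.4},{"dx":0.001,"dy":0.0004,"dz":-0.014,"rx":0,"ry":0,"rz":0,"gripper":0.4},{"dx":0.001,"dy":0.0004,"dz":-0.014,"rx":0,"ry":0,"rz":0,"gripper":0.0},{"dx":0.001,"dy":0.0004,"dz":-0.014,"rx":0,"ry":0,"rz":0,"gripper":0.0},{"dx":0.001,"dy":0.0004,"dz":-0.014,"rx":0,"ry":0,"rz":0,"gripper":0.0},{"dx":0.001,"dy":0.0004,"dz":-0.014,"rx":0,"ry":0,"rz":0,"gripper":0.0}]' 15
python3 -c "
from h import *
from scipy.spatial.transform import Rotation as Ro
s=state();y=Ro.from_quat(s['tcp_rot']).as_matrix();print(np.degrees(np.arctan2(y[1,1],y[0,1]))%180,s['opening'])"
```

```text
clock: 8.93
tcp_pos: [0.5128, -0.0132, 0.0927]
tcp_rot: [-0.69, 0.148, 0.695, 0.138]
contact_force: [-1.1, -10.8, -1.3]
opening: 0.0244
66.68530293280804 0.02443254476068712
```

```bash
python3 -m pendant '[{"dx":0,"dy":-0.001,"dz":0,"rx":0,"ry":0,"rz":5,"gripper":0},{"dx":0,"dy":-0.001,"dz":0,"rx":0,"ry":0,"rz":11,"gripper":0},{"dx":0,"dy":-0.001,"dz":0,"rx":0,"ry":0,"rz":17,"gripper":0},{"dx":0,"dy":-0.001,"dz":0,"rx":0,"ry":0,"rz":23,"gripper":0},{"dx":0,"dy":-0.001,"dz":0,"rx":0,"ry":0,"rz":29,"gripper":0},{"dx":0,"dy":-0.001,"dz":0,"rx":0,"ry":0,"rz":35,"gripper":0},{"dx":0,"dy":-0.001,"dz":0,"rx":0,"ry":0,"rz":41,"gripper":0},{"dx":0,"dy":-0.001,"dz":0,"rx":0,"ry":0,"rz":46,"gripper":0},{"dx":0,"dy":-0.001,"dz":0,"rx":0,"ry":0,"rz":46,"gripper":0},{"dx":0,"dy":-0.001,"dz":0,"rx":0,"ry":0,"rz":46,"gripper":0}]' 15
python3 - <<'E'
from h import *
from scipy.spatial.transform import Rotation as Ro
s=state();y=Ro.from_quat(s['tcp_rot']).as_matrix();print(np.degrees(np.arctan2(y[1,1],y[0,1]))%180,s['opening'],s['wrist_torque'])
t=snap("top","t8")
h=cv2.cvtColor(t[:,:,::-1].copy(),cv2.COLOR_BGR2HSV)[110:200,235:335]
for c,lo,hi in(("green",(40,70,20),(85,255,140)),("red",(0,170,60),(9,255,255)),("blue",(100,120,40),(130,255,255))):
    n,l,st,ce=cv2.connectedComponentsWithStats(cv2.inRange(h,lo,hi))
    for i in range(1,n):
      if st[i,4]>12: 
        p=onz("top",*(ce[i]+[235,110]),.148)[:2]-[.5128,-.0135];print(c,st[i,4],np.linalg.norm(p),np.degrees(np.arctan2(p[1],p[0]))%360)
E
```

```text
clock: 9.77
tcp_pos: [0.5135, -0.0111, 0.0927]
tcp_rot: [0.694, 0.135, -0.692, 0.143]
contact_force: [-2.5, 17.2, -1.7]
opening: 0.0243
112.70406398792606 0.024311620372800345 [ 6.09033449  0.89404947 -0.09535542]
green 114 0.06880330248605825 135.77016443675697
red 154 0.06812699452376968 174.04203168889134
blue 142 0.06254979914994711 259.9950034455924
```

```bash
python3 -m pendant '[{"dx":0,"dy":0,"dz":0,"rx":0,"ry":0,"rz":0,"gripper":0.4},{"dx":0,"dy":0,"dz":0,"rx":0,"ry":0,"rz":0,"gripper":0.4},{"dx":-0.0005,"dy":-0.001,"dz":0,"rx":0,"ry":0,"rz":-7,"gripper":0.4},{"dx":-0.0005,"dy":-0.001,"dz":0,"rx":0,"ry":0,"rz":-14,"gripper":0.4},{"dx":-0.0005,"dy":-0.001,"dz":0,"rx":0,"ry":0,"rz":-21,"gripper":0.4},{"dx":-0.0005,"dy":-0.001,"dz":0,"rx":0,"ry":0,"rz":-28,"gripper":0.4},{"dx":-0.0005,"dy":-0.001,"dz":0,"rx":0,"ry":0,"rz":-35,"gripper":0.4},{"dx":-0.0005,"dy":-0.001,"dz":0,"rx":0,"ry":0,"rz":-42,"gripper":0.4},{"dx":-0.0005,"dy":-0.001,"dz":0,"rx":0,"ry":0,"rz":-46,"gripper":0.4},{"dx":-0.0005,"dy":-0.001,"dz":0,"rx":0,"ry":0,"rz":-46,"gripper":0.4}]' 15
python3 -m pendant '[{"dx":0,"dy":0,"dz":0,"rx":0,"ry":0,"rz":0,"gripper":0.0},{"dx":0,"dy":0,"dz":0,"rx":0,"ry":0,"rz":0,"gripper":0.0},{"dx":0,"dy":0,"dz":0,"rx":0,"ry":0,"rz":0,"gripper":0.0},{"dx":0,"dy":0,"dz":0,"rx":0,"ry":0,"rz":0,"gripper":0.0}]' 15
python3 -c "
from h import *
from scipy.spatial.transform import Rotation as Ro
s=state();y=Ro.from_quat(s['tcp_rot']).as_matrix();print(y.round(3),np.degrees(np.arctan2(y[1,1],y[0,1]))%180,s['opening'])"
```

```text
clock: 10.65
tcp_pos: [0.513, -0.0125, 0.0929]
tcp_rot: [-0.692, 0.149, 0.693, 0.14]
contact_force: [0.6, 0.2, 0.0]
opening: 0.035
clock: 10.98
tcp_pos: [0.5128, -0.0132, 0.093]
tcp_rot: [-0.692, 0.148, 0.693, 0.139]
contact_force: [-0.1, -5.3, 1.4]
opening: 0.0244
[[-0.005 -0.398 -0.917]
 [-0.013 -0.917  0.398]
 [-1.     0.014 -0.001]] 66.55805472214286 0.02443102636823374
```

```bash
python3 -m pendant '[{"dx":0,"dy":0,"dz":0,"rx":0,"ry":0,"rz":5,"gripper":0},{"dx":0,"dy":0,"dz":0,"rx":0,"ry":0,"rz":11,"gripper":0},{"dx":0,"dy":0,"dz":0,"rx":0,"ry":0,"rz":17,"gripper":0},{"dx":0,"dy":0.001,"dz":0,"rx":0,"ry":0,"rz":23,"gripper":0},{"dx":0,"dy":0.001,"dz":0,"rx":0,"ry":0,"rz":29,"gripper":0},{"dx":0,"dy":0.002,"dz":0,"rx":0,"ry":0,"rz":35,"gripper":0},{"dx":0.001,"dy":0.002,"dz":0,"rx":0,"ry":0,"rz":41,"gripper":0},{"dx":0.001,"dy":0.002,"dz":0,"rx":0,"ry":0,"rz":46,"gripper":0},{"dx":0.001,"dy":0.002,"dz":0,"rx":0,"ry":0,"rz":46,"gripper":0},{"dx":0.001,"dy":0.002,"dz":0,"rx":0,"ry":0,"rz":46,"gripper":0}]' 15
cat > w.py <<'E'
from h import *
from scipy.spatial.transform import Rotation as Ro
import sys
s=state();y=Ro.from_quat(s['tcp_rot']).as_matrix();print(np.degrees(np.arctan2(y[1,1],y[0,1]))%180,s['opening'],s['tcp_pos'])
t=snap("top",sys.argv[1])
h=cv2.cvtColor(t[:,:,::-1].copy(),cv2.COLOR_BGR2HSV)[110:200,235:335]
for c,lo,hi in(("green",(40,70,20),(85,255,140)),("red",(0,170,60),(9,255,255)),("blue",(100,120,40),(130,255,255))):
    n,l,st,ce=cv2.connectedComponentsWithStats(cv2.inRange(h,lo,hi))
    for i in range(1,n):
      if st[i,4]>12: 
        P=onz("top",*(ce[i]+[235,110]),.148)[:2];p=P-[.5128,-.012];print(c,st[i,4],P,np.linalg.norm(p),np.degrees(np.arctan2(p[1],p[0]))%360)
E
python3 w.py t9
```

```text
clock: 11.82
tcp_pos: [0.5132, -0.011, 0.0929]
tcp_rot: [0.695, 0.133, -0.693, 0.142]
contact_force: [-5.2, 1.9, 4.1]
opening: 0.0244
112.42126467664745 0.024444692505775748 [ 0.51321414 -0.01099554  0.09293913]
green 160 [ 0.4452356 -0.0070366] 0.06774646457170413 175.79850175109058
red 157 [ 0.45974845 -0.05306809] 0.06708989997853662 217.7440510679513
blue 76 [ 0.55413213 -0.05939629] 0.06288682768849765 311.09019474727984
```

```bash
python3 -m pendant '[{"dx":0,"dy":0,"dz":0,"rx":0,"ry":0,"rz":0,"gripper":0.4},{"dx":0,"dy":0,"dz":0,"rx":0,"ry":0,"rz":0,"gripper":0.4},{"dx":0,"dy":0,"dz":0.03,"rx":0,"ry":0,"rz":0,"gripper":0.4},{"dx":0,"dy":0,"dz":0.07,"rx":0,"ry":0,"rz":0,"gripper":0.5},{"dx":0,"dy":0,"dz":0.11,"rx":0,"ry":0,"rz":0,"gripper":0.5},{"dx":-0.02,"dy":0.002,"dz":0.14,"rx":0,"ry":0,"rz":-7,"gripper":0.5},{"dx":-0.04,"dy":0.003,"dz":0.14,"rx":0,"ry":0,"rz":-14,"gripper":0.5},{"dx":-0.064,"dy":0.003,"dz":0.14,"rx":0,"ry":0,"rz":-21,"gripper":0.5},{"dx":-0.064,"dy":0.003,"dz":0.14,"rx":0,"ry":0,"rz":-28,"gripper":0.5},{"dx":-0.064,"dy":0.003,"dz":0.14,"rx":0,"ry":0,"rz":-35,"gripper":0.5},{"dx":-0.064,"dy":0.003,"dz":0.14,"rx":0,"ry":0,"rz":-42,"gripper":0.5},{"dx":-0.064,"dy":0.003,"dz":0.14,"rx":0,"ry":0,"rz":-49,"gripper":0.5}]' 15
python3 -m pendant '[{"dx":0,"dy":0,"dz":0,"rx":0,"ry":0,"rz":-63,"gripper":0.5},{"dx":0,"dy":0,"dz":0,"rx":0,"ry":0,"rz":-63,"gripper":0.5},{"dx":0,"dy":0,"dz":0,"rx":0,"ry":0,"rz":-63,"gripper":0.5},{"dx":0,"dy":0,"dz":0,"rx":0,"ry":0,"rz":-63,"gripper":0.5},{"dx":0,"dy":0,"dz":0,"rx":0,"ry":0,"rz":-63,"gripper":0.5},{"dx":0,"dy":0,"dz":0,"rx":0,"ry":0,"rz":-63,"gripper":0.5},{"dx":0,"dy":0,"dz":0,"rx":0,"ry":0,"rz":-63,"gripper":0.5},{"dx":0,"dy":0,"dz":0,"rx":0,"ry":0,"rz":-63,"gripper":0.5},{"dx":0,"dy":0,"dz":0,"rx":0,"ry":0,"rz":-63,"gripper":0.5},{"dx":0,"dy":0,"dz":0,"rx":0,"ry":0,"rz":-63,"gripper":0.5}]' 15
python3 w.py t10
```

```text
clock: 12.87
tcp_pos: [0.4496, -0.0079, 0.2333]
tcp_rot: [-0.687, 0.169, 0.688, 0.161]
contact_force: [0.0, -0.2, 0.7]
opening: 0.0439
clock: 13.7
tcp_pos: [0.45, -0.008, 0.2333]
tcp_rot: [-0.496, 0.505, 0.501, 0.498]
contact_force: [-0.3, -0.7, -0.6]
opening: 0.0439
179.65887172774345 0.04386155688958265 [ 0.44996706 -0.0079918   0.23330073]
red 144 [ 0.46004732 -0.05270122] 0.06662908501430241 217.65190667102283
blue 135 [ 0.54922937 -0.06006621] 0.06031135291937889 307.15848261304654
```

```bash
python3 -m pendant '[{"dx":-0.0005,"dy":0.0005,"dz":-0.03,"rx":0,"ry":0,"rz":0,"gripper":0.5},{"dx":-0.0005,"dy":0.0005,"dz":-0.06,"rx":0,"ry":0,"rz":0,"gripper":0.5},{"dx":-0.0005,"dy":0.0005,"dz":-0.085,"rx":0,"ry":0,"rz":0,"gripper":0.5},{"dx":-0.0005,"dy":0.0005,"dz":-0.1,"rx":0,"ry":0,"rz":0,"gripper":0.5},{"dx":-0.0005,"dy":0.0005,"dz":-0.1,"rx":0,"ry":0,"rz":0,"gripper":0.5}]' 15
python3 - <<'E'
from h import *
s=snap("side","s11"); t=snap("top","t11")
cv2.imwrite("pics/c8.png",np.hstack([cv2.resize(s[130:250,180:300],(500,500),interpolation=2),cv2.resize(t[110:210,230:290],(300,500),interpolation=2)])[:,:,::-1])
p=state()['tcp_pos'];print(p,proj("side",[p+[0,0,.022],[.449,-.0078,.148]]))
E
```

```text
clock: 14.17
tcp_pos: [0.4474, -0.0081, 0.1303]
tcp_rot: [-0.497, 0.504, 0.504, 0.494]
contact_force: [-0.3, -0.1, -0.1]
opening: 0.0439
[ 0.44970609 -0.00759563  0.13356496] [[266.57151903 192.37143487]
 [267.00606499 196.06617089]]
```

View pics/c8.png

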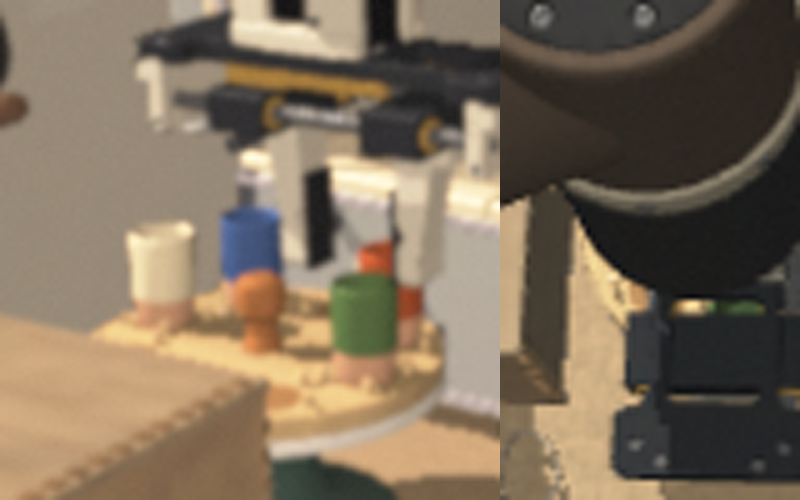

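Crop: green cup centred (crop 364,310) between the jaws (inner faces about 328 and 395), knob clear of the left finger, rust cup beside. Descend, grip, lift.

```bash
python3 -m pendant '[{"dx":0,"dy":0,"dz":-0.015,"rx":0,"ry":0,"rz":0,"gripper":0.5},{"dx":0,"dy":0,"dz":-0.03,"rx":0,"ry":0,"rz":0,"gripper":0.5},{"dx":0,"dy":0,"dz":-0.0425,"rx":0,"ry":0,"rz":0,"gripper":0.5},{"dx":0,"dy":0,"dz":-0.0425,"rx":0,"ry":0,"rz":0,"gripper":0.5},{"dx":0,"dy":0,"dz":-0.0425,"rx":0,"ry":0,"rz":0,"gripper":0.5}]' 15
python3 -m pendant '[{"dx":0,"dy":0,"dz":0,"rx":0,"ry":0,"rz":0,"gripper":0.25},{"dx":0,"dy":0,"dz":0,"rx":0,"ry":0,"rz":0,"gripper":0.25},{"dx":0,"dy":0,"dz":0,"rx":0,"ry":0,"rz":0,"gripper":0.25},{"dx":0,"dy":0,"dz":0,"rx":0,"ry":0,"rz":0,"gripper":0.25},{"dx":0,"dy":0,"dz":0,"rx":0,"ry":0,"rz":0,"gripper":0.25}]' 15
```

```text
clock: 14.68
tcp_pos: [0.4504, -0.0075, 0.0922]
tcp_rot: [-0.499, 0.502, 0.503, 0.496]
contact_force: [-0.0, 0.5, -0.1]
opening: 0.0438
clock: 15.1
tcp_pos: [0.4499, -0.0076, 0.0932]
tcp_rot: [-0.499, 0.502, 0.504, 0.495]
contact_force: [-4.9, 0.5, 8.0]
opening: 0.0315
```

```bash
python3 -m pendant '[{"dx":0,"dy":0,"dz":0.005,"rx":0,"ry":0,"rz":0,"gripper":0.25},{"dx":0,"dy":0,"dz":0.015,"rx":0,"ry":0,"rz":0,"gripper":0.25},{"dx":0,"dy":0,"dz":0.04,"rx":0,"ry":0,"rz":0,"gripper":0.25},{"dx":0,"dy":0,"dz":0.07,"rx":0,"ry":0,"rz":0,"gripper":0.25},{"dx":0,"dy":0,"dz":0.1,"rx":0,"ry":0,"rz":0,"gripper":0.25},{"dx":0,"dy":0,"dz":0.13,"rx":0,"ry":0,"rz":0,"gripper":0.25},{"dx":-0.01,"dy":-0.03,"dz":0.155,"rx":0,"ry":0,"rz":6,"gripper":0.25},{"dx":-0.01,"dy":-0.06,"dz":0.155,"rx":0,"ry":0,"rz":12,"gripper":0.25},{"dx":-0.01,"dy":-0.09,"dz":0.155,"rx":0,"ry":0,"rz":18,"gripper":0.25},{"dx":-0.01,"dy":-0.12,"dz":0.155,"rx":0,"ry":0,"rz":24,"gripper":0.25},{"dx":-0.01,"dy":-0.15,"dz":0.155,"rx":0,"ry":0,"rz":30,"gripper":0.25},{"dx":-0.01,"dy":-0.18,"dz":0.155,"rx":0,"ry":0,"rz":36,"gripper":0.25}]' 15
python3 -m pendant '[{"dx":0,"dy":-0.03,"dz":0,"rx":0,"ry":0,"rz":6,"gripper":0.25},{"dx":0,"dy":-0.06,"dz":0,"rx":0,"ry":0,"rz":12,"gripper":0.25},{"dx":0,"dy":-0.085,"dz":0,"rx":0,"ry":0,"rz":18,"gripper":0.25},{"dx":0,"dy":-0.085,"dz":0,"rx":0,"ry":0,"rz":24,"gripper":0.25},{"dx":0,"dy":-0.085,"dz":0,"rx":0,"ry":0,"rz":30,"gripper":0.25},{"dx":0,"dy":-0.085,"dz":0,"rx":0,"ry":0,"rz":36,"gripper":0.25},{"dx":0,"dy":-0.085,"dz":0,"rx":0,"ry":0,"rz":42,"gripper":0.25},{"dx":0,"dy":-0.085,"dz":0,"rx":0,"ry":0,"rz":48,"gripper":0.25},{"dx":0,"dy":-0.085,"dz":0,"rx":0,"ry":0,"rz":52,"gripper":0.25},{"dx":0,"dy":-0.085,"dz":0,"rx":0,"ry":0,"rz":52,"gripper":0.25}]' 15
python3 -c "
from h import *
from scipy.spatial.transform import Rotation as Ro
s=state();y=Ro.from_quat(s['tcp_rot']).as_matrix();print(y.round(3),np.degrees(np.arctan2(y[1,1],y[0,1]))%180,s['opening'],s['tcp_pos'])"
```

```text
clock: 16.1
tcp_pos: [0.4399, -0.189, 0.2494]
tcp_rot: [-0.631, 0.321, 0.632, 0.314]
contact_force: [0.4, 0.4, -0.6]
opening: 0.0317
clock: 16.93
tcp_pos: [0.4401, -0.2741, 0.2503]
tcp_rot: [0.709, -0.011, -0.705, -0.004]
contact_force: [0.4, 0.4, -0.4]
opening: 0.0315
[[ 0.004 -0.021 -1.   ]
 [-0.01  -1.     0.021]
 [-1.     0.01  -0.005]] 88.78650296708021 0.0314847562215597 [ 0.44006472 -0.27414463  0.25030922]
```

```bash
python3 -m pendant '[{"dx":0.035,"dy":0.003,"dz":0,"rx":0,"ry":0,"rz":0,"gripper":0.25},{"dx":0.07,"dy":0.003,"dz":0,"rx":0,"ry":0,"rz":0,"gripper":0.25},{"dx":0.097,"dy":0.003,"dz":0,"rx":0,"ry":0,"rz":0,"gripper":0.25},{"dx":0.097,"dy":0.003,"dz":0,"rx":0,"ry":0,"rz":0,"gripper":0.25},{"dx":0.097,"dy":0.003,"dz":-0.03,"rx":0,"ry":0,"rz":0,"gripper":0.25},{"dx":0.097,"dy":0.003,"dz":-0.06,"rx":0,"ry":0,"rz":0,"gripper":0.25},{"dx":0.097,"dy":0.003,"dz":-0.09,"rx":0,"ry":0,"rz":0,"gripper":0.25},{"dx":0.097,"dy":0.003,"dz":-0.12,"rx":0,"ry":0,"rz":0,"gripper":0.25},{"dx":0.097,"dy":0.003,"dz":-0.145,"rx":0,"ry":0,"rz":0,"gripper":0.25},{"dx":0.097,"dy":0.003,"dz":-0.155,"rx":0,"ry":0,"rz":0,"gripper":0.25},{"dx":0.097,"dy":0.003,"dz":-0.155,"rx":0,"ry":0,"rz":0,"gripper":0.25},{"dx":0.097,"dy":0.003,"dz":-0.155,"rx":0,"ry":0,"rz":0,"gripper":0.25}]' 15
python3 - <<'E'
from h import *
s=snap("side","s12"); p=state()['tcp_pos'];print(p,state()['contact_force'])
E
```

```text
clock: 17.93
tcp_pos: [0.5376, -0.2715, 0.0962]
tcp_rot: [0.709, -0.011, -0.705, -0.004]
contact_force: [0.3, -0.2, 0.2]
opening: 0.0319
[ 0.53826636 -0.27158696  0.09703878] [ 0.51324444 -0.47099661 -0.12753999]
```

```bash
python3 -m pendant '[{"dx":0,"dy":0,"dz":-0.004,"rx":0,"ry":0,"rz":0,"gripper":0.25},{"dx":0,"dy":0,"dz":-0.008,"rx":0,"ry":0,"rz":0,"gripper":0.25},{"dx":0,"dy":0,"dz":-0.012,"rx":0,"ry":0,"rz":0,"gripper":0.25},{"dx":0,"dy":0,"dz":-0.012,"rx":0,"ry":0,"rz":0,"gripper":0.25},{"dx":0,"dy":0,"dz":-0.012,"rx":0,"ry":0,"rz":0,"gripper":0.25}]' 15 | egrep 'pos|for'
python3 -m pendant '[{"dx":0,"dy":0,"dz":-0.001,"rx":0,"ry":0,"rz":0,"gripper":0.25},{"dx":0,"dy":0,"dz":-0.002,"rx":0,"ry":0,"rz":0,"gripper":0.25},{"dx":0,"dy":0,"dz":-0.002,"rx":0,"ry":0,"rz":0,"gripper":0.25}]' 15| egrep 'pos|for'
```

```text
tcp_pos: [0.5381, -0.2715, 0.085]
contact_force: [0.3, -0.4, -0.3]
tcp_pos: [0.538, -0.2715, 0.0829]
contact_force: [-0.5, 0.0, -1.1]
```

```bash
python3 -m pendant '[{"dx":0,"dy":0,"dz":-0.001,"rx":0,"ry":0,"rz":0,"gripper":0.25},{"dx":0,"dy":0,"dz":-0.002,"rx":0,"ry":0,"rz":0,"gripper":0.25},{"dx":0,"dy":0,"dz":-0.002,"rx":0,"ry":0,"rz":0,"gripper":0.25}]' 15| egrep 'pos|for'
python3 -c "
from h import *
for i in range(3): print(state()['contact_force'],state()['tcp_pos']); snapshot('side')"
```

```text
tcp_pos: [0.5382, -0.2716, 0.0813]
contact_force: [-1.1, 0.4, 2.8]
[-1.14792588  0.42873773  2.81572592] [ 0.53817149 -0.27156801  0.08125282]
[-1.64716239  0.15808444  2.85492336] [ 0.5382045  -0.27158697  0.08127972]
[-0.71949654  0.05438403  3.77480517] [ 0.53816602 -0.27158875  0.08127085]
```

Contact at 3 N, at the predicted height. Release slowly, rise, and back off.

```bash
python3 -m pendant '[{"dx":0,"dy":0,"dz":0,"rx":0,"ry":0,"rz":0,"gripper":0.38},{"dx":0,"dy":0,"dz":0,"rx":0,"ry":0,"rz":0,"gripper":0.42},{"dx":0,"dy":0,"dz":0,"rx":0,"ry":0,"rz":0,"gripper":0.5},{"dx":0,"dy":0,"dz":0,"rx":0,"ry":0,"rz":0,"gripper":0.5},{"dx":0,"dy":0,"dz":0.01,"rx":0,"ry":0,"rz":0,"gripper":0.5},{"dx":0,"dy":0,"dz":0.03,"rx":0,"ry":0,"rz":0,"gripper":0.5},{"dx":0,"dy":0,"dz":0.06,"rx":0,"ry":0,"rz":0,"gripper":0.5},{"dx":0,"dy":0,"dz":0.1,"rx":0,"ry":0,"rz":0,"gripper":0.5},{"dx":0,"dy":0,"dz":0.14,"rx":0,"ry":0,"rz":0,"gripper":0.5},{"dx":0,"dy":0,"dz":0.17,"rx":0,"ry":0,"rz":0,"gripper":0.5},{"dx":-0.04,"dy":0,"dz":0.17,"rx":0,"ry":0,"rz":0,"gripper":0.5},{"dx":-0.08,"dy":0,"dz":0.17,"rx":0,"ry":0,"rz":0,"gripper":0.5}]' 15
python3 -m pendant '[{"dx":-0.02,"dy":0.035,"dz":0.01,"rx":0,"ry":0,"rz":0,"gripper":0.5},{"dx":-0.03,"dy":0.07,"dz":0.01,"rx":0,"ry":0,"rz":0,"gripper":0.5},{"dx":-0.03,"dy":0.11,"dz":0.02,"rx":0,"ry":0,"rz":0,"gripper":0.5},{"dx":-0.03,"dy":0.15,"dz":0.02,"rx":0,"ry":0,"rz":0,"gripper":0.5},{"dx":-0.03,"dy":0.19,"dz":0.02,"rx":0,"ry":0,"rz":0,"gripper":0.5},{"dx":-0.03,"dy":0.23,"dz":0.02,"rx":0,"ry":0,"rz":0,"gripper":0.5},{"dx":-0.03,"dy":0.27,"dz":0.02,"rx":0,"ry":0,"rz":0,"gripper":0.5},{"dx":-0.03,"dy":0.31,"dz":0.02,"rx":0,"ry":0,"rz":0,"gripper":0.5},{"dx":-0.03,"dy":0.35,"dz":0.02,"rx":0,"ry":0,"rz":0,"gripper":0.5},{"dx":-0.03,"dy":0.39,"dz":0.02,"rx":0,"ry":0,"rz":0,"gripper":0.5},{"dx":-0.03,"dy":0.43,"dz":0.02,"rx":0,"ry":0,"rz":0,"gripper":0.5},{"dx":-0.03,"dy":0.43,"dz":0.02,"rx":0,"ry":0,"rz":0,"gripper":0.5}]' 15
python3 - <<'E'
from h import *
s=snap("side","s13"); t=snap("top","t13")
cv2.imwrite("pics/c9.png",np.hstack([cv2.resize(t[80:220,235:445],(480,320),interpolation=2),cv2.resize(s[140:240,200:300],(320,320),interpolation=2)])[:,:,::-1])
h=cv2.cvtColor(t[:,:,::-1].copy(),cv2.COLOR_BGR2HSV)[90:200,345:440]
n,l,st,ce=cv2.connectedComponentsWithStats(cv2.inRange(h,(40,70,20),(85,255,140)))
for i in range(1,n):
  if st[i,4]>12: print(st[i],onz("top",*(ce[i]+[345,90]),.136))
E
```

```text
clock: 20.05
tcp_pos: [0.4594, -0.2718, 0.2535]
tcp_rot: [0.711, -0.012, -0.703, -0.003]
contact_force: [-0.8, -0.3, 0.2]
opening: 0.0439
clock: 21.05
tcp_pos: [0.4295, 0.1635, 0.274]
tcp_rot: [0.711, -0.01, -0.703, -0.002]
contact_force: [0.8, -0.5, -0.9]
opening: 0.0436
[ 44  43  14  16 167] [ 0.53337804 -0.26903647  0.136     ]
```

View pics/c9.png

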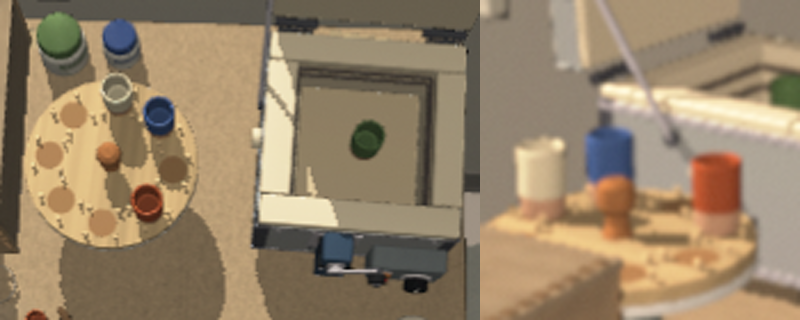

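The green cup stands upright mid-shelf (top about 396,141), the other three stand in their pockets, and the roller is back at (400,201). Handing in.

```bash
python3 -c "
from h import *
print(state()['clock'],hand_in())"
```

```text
the job is handed in; nothing more can be done
21.15 None
```

I've handed the job in at 21.2 s, with every step done in the order you asked; hand-in gave no verdict.

- **Lid switch:** I pressed the roller about 24–27 mm down, past the 18 mm click and short of the 35 mm damage point. It read about 6.9 N, and I held it about half a second. In the last picture the roller is back at its rest position.
- **Banding wheel:** two 46° twists of the knob brought the green cup to the front. It measured about 176–177° around the axis, where 180° is straight along -x. The front pocket sat at about 175.5° at the start.
- **Green cup:** I picked it up from the front and set it down with about 3 N of contact. It stands upright on the shelf at about (0.538, -0.270). I measured the kiln's middle at (0.539, -0.267).
- **Other cups:** rust, blue and cream still stand in their pockets, and the gripper is clear of everything.

**One check disagreed:** with the fingers shut, the real tips sit about 22 mm above the stated TCP. I found this from the roller contact and the pictures, and allowed for it in every later height.

**Side force:** gripping the knob slightly off its axis gave a sideways force on the tool of up to about 17 N. That is below the 40 N and 120 N limits.

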